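# Put the hand lamp on charge

### The job

Put the hand lamp on charge: lower it gently, tapered foot first, into the slanted charger cup that is wide enough for it, so that it slides fully home and stands squarely along the cup, and let go of it. Then push that same charger's switch lever all the way over to its other side. Leave the other charger's lever as it is, and the radio, the meter and the battery pack where they are.

Things in the scene. Friction and masses are not known exactly. Their poses are not given: they have to be found in the camera images.
- lamp_mid (a point): Hand lamp, standing loose on its tapered foot; round about its z axis, 165 mm long, 0.4 kg. This point: its centre, half-way up (82.5 mm); z from foot to lens. From the underside: black foot 30 mm across widening to 54 at 60 mm up, 54 mm collar to 66 mm, grey ribbed tube 40 mm across to 120 mm, rubber-clad head 46 mm across to the lens at 165 mm. Grasp it by the head or tube.
- charger_a: Charger A, fixed: grey base 150 mm (x, front to back) by 200 mm (y) by 30 mm high. Origin at the centre of its underside; x to its back, z up. The cup stands 50 mm to its -y side, the lever 60 mm to its +y side.
- cup_a: The wide black tapered cup of charger A, which fits the lamp. Origin on its axis at the inner floor; z along the axis out of the mouth, leaning 30 degrees from vertical towards the charger's front (-x). 55 mm deep, 50 mm across inside at the rim (60 outside), same taper as the lamp's foot. A seated lamp rests on the taper, its underside about 7 mm above the floor, its collar about 12 mm above the rim.
- cup_home (a point): Point on the axis of cup A, 89.5 mm out from the cup's floor, where the lamp's centre comes to lie when it is fully home; its axes are those of cup A.
- lever_a (a joint): Switch lever of charger A, rad: 0 = leaning to the front of the charger (off), 1.0 = leaning fully to the back (on). It turns about a level axis 52 mm above the bench and stays where it is left; about 1 N at the knob moves it.
- lever_a_tip (a point): Centre of the round black knob (26 mm across) at the end of charger A's lever, 80 mm from the pivot, about 122 mm above the bench at either end of its swing. Pushed towards the charger's back (+x of the charger) it travels about 77 mm in all, over the top.
- charger_b: Charger B, fixed: the twin of charger A but for its narrow cup; either may be on the left. Origin at the centre of its underside; x to its back, z up. The cup stands 50 mm to its -y side, the lever 60 mm to its +y side.
- cup_b: The narrow black cup of charger B, leaning the same way, 30 mm across inside at the rim (40 outside): too small for the lamp. Origin at its inner floor, z along the axis out of the mouth.
- lever_b (a joint): Switch lever of charger B, rad, as lever_a; must stay as it is.
- radio: Bystander: hand radio lying flat, grey, 135 x 58 x 36 mm, with a 70 mm stub antenna beyond its +x end. Origin at the centre of its underside.
- meter: Bystander: black multimeter lying flat, 150 x 75 x 35 mm. Origin at the centre of its underside.
- battery: Bystander: black battery pack lying flat, 110 x 55 x 45 mm. Origin at the centre of its underside.

How it is judged:
By the outcome, as a careful person would: the job done as asked, in the order asked, and still so for the second after the job is handed in, with the robot touching nothing.
It also fails if it takes over 48 s, if anything falls off the work surface, if the arm or the gripper's body presses on something with over 40 N, if the wrist force passes 120 N, or if a joint passes its speed limit or range.

### The arm

A 7-joint arm with a two-finger parallel gripper is mounted at the origin on the work surface. World frame = base frame: x ahead of the robot, y to its left, z up, the work surface at z = 0. Lengths are in m, angles in rad, forces in N, time in s.
With the tool pointing down it reaches from about 0.4 to 0.85 m from the base axis. Payload 10.4 kg.
Tool frame: the origin (TCP) lies at the very end of the fingers, on their centre line; the grasp point (between the pads) lies 19 mm behind it; z points along the fingers, y is the line along which they close (so a half turn about z gives the same grasp; the last joint's range is limited). The gripper opens to 87 mm and grips with 3 to 60 N. Pads are 19 mm wide; open, the fingers measure 117 mm over their backs; the gripper's body (75 mm by 190 mm) begins 51 mm behind the grasp point.
Start: joints at [-1.214, 0.332, -0.065, 1.46, 0.022, 1.35, -0.088], TCP at [0.232, 0.58, 0.194] pointing down, gripper open.
Joint ranges: [-2.6, 2.6], [-0.5, 2.12], [-1.47, 1.34], [0.16, 2.42], [-1.27, 4.41], [0.06, 2.06], [-2.6, 2.6]. Speed limits (rad/s): [2.22, 2.22, 2.79, 2.79, 3.14, 3.14, 3.14].

### API

Orientations are given as a unit quaternion [x, y, z, w].
In Python, from bench import * gives the robot as it stands.
- The arm moves only by the tool step_arm, never from a script. Its arguments are lists of equal length, an entry for each row: "delta_pos": the shift along the world's x, y, z in units of 25 mm (1.0 is 25 mm), a list of three; "turn": the turn about the world's z in units of 0.12 rad (1.0 is 0.12 rad). In form: {"delta_pos": [[tx, ty, tz], ...], "turn": [turn, ...]}. A call has 1 to 12 rows; each row shifts and turns the commanded pose from where the row before left it; what a row does not reach is not made up. A row lasts 1/10 s, in which the tool goes at most 50 mm and 8.59 degrees, less where a joint would pass 70% of its speed; a pose out of reach is approached as far as the arm can. A call with a number of a shift or a turn outside -1 to 1 is refused whole. A call with a gripper value outside its range is refused whole. "grip" is the closure, from 0 (fully open) to 1 (shut), set as the call begins (left out, the last holds). The fingers move at their own pace and stop on an object; "newtons" is the grip in N (left out, the last holds). Time passes only in rows, so rows that do not move let the fingers close. It gives the time, the measured TCP pose, the force, the opening and the grip force at its end, in the units of the state.
- read_state(): the state, without advancing time (a new reading comes with each control period).
- camera(name): name is "scene" or "top" or "wrist"; returns a dict with "image" (480x640x3 uint8, red, green, blue), "z_map" (480x640 float32, m along the optical axis (not along the pixel's ray), 0 where there is no reading), "mtx" (3x3 intrinsics, pixels), "dist" ([k1, k2, p1, p2, k3] as OpenCV has them; the pictures are not rectified), "view" (4x4, takes a point from world to camera coordinates). Camera axes: x right, y up, looking along -z (the intrinsics and any distortion apply to the point x, -y, -z); pixel columns grow to the right and rows downward; lengths in m; the calibration is good to about 2 mm. A picture is of the moment at which its call begins.
- close_job(): hands the job in; it is judged then, once.
The state is a dict: "time": time; "joint_positions": joint angles; "joint_vel": joint speeds; "joint_torque": joint torques, N m; "ee_pos": TCP position; "eef_rot": TCP orientation; "ft_force": force on the tool from outside, world axes, zero at the start; "torque": the same for the moment, N m; "width": finger opening in m; "grip_force": force on a finger pad.
Only numpy, scipy, OpenCV 4.12 (cv2) and the standard library are available. Lean on these libraries where they do the work, as an engineer would, in place of code of your own. Each camera call takes 0.05 s, during which the arm holds its last target. There are 200 camera calls.

## Working session

There is one attempt and no reset: what is moved stays moved. The work goes in short steps, Python scripts to look and compute and a tool call to move; the robot and the scene stay as the last step left them, time stands still between calls to the robot, and variables do not carry over. Pictures are saved under pics/ and viewed, at most 12 in all, crops included, and the job is handed in when it is done.

Besides the shell and the picture viewer there is one more tool, called after "Emit:" as a command line: name --pt "numbers of a row" for each row, then --argument value for the rest. step_arm: Moves the arm, as the interface text tells. Shifts and turns lie within -1 to 1; 1 stands for 25 mm of shift or 0.12 rad of turn. Its arguments: {"type":"object","properties":{"delta_pos":{"type":"array"},"turn":{"type":"array"},"grip":{"type":"number"},"newtons":{"type":"number"}},"required":["delta_pos","turn"]}

```bash
mkdir -p pics
cat > h.py <<'E'
from bench import *
import numpy as np, cv2
def shot(n,f):
    c=camera(n); cv2.imwrite(f'pics/{f}.png',c['image'][:,:,::-1]); np.savez(f'pics/{f}.npz',**c); return c
def cloud(c):
    h,w=c['z_map'].shape; K=np.array(c['mtx']); u,v=np.meshgrid(np.arange(w),np.arange(h))
    p=cv2.undistortPoints(np.stack([u,v],-1).reshape(-1,1,2).astype(np.float32),K,np.array(c['dist'],float)).reshape(h,w,2)
    z=np.array(c['z_map']); P=np.stack([p[...,0]*z,-p[...,1]*z,-z,np.ones_like(z)],-1)
    W=P@np.linalg.inv(np.array(c['view'])).T
    W[z<=0]=np.nan
    return W[...,:3]
E
python3 - <<'E'
from h import *
s=shot('scene','s0'); t=shot('top','t0')
for c in (s,t): print(np.linalg.inv(c['view'])[:3].round(3).tolist(), (c['z_map']>0).mean())
print(read_state())
cv2.imwrite('pics/both.png',cv2.resize(np.vstack([s['image'],t['image']])[:,:,::-1],(400,600)))
E
```

```text
[[-0.669, -0.582, 0.463, 1.218], [0.743, -0.527, 0.412, 0.62], [0.004, 0.62, 0.785, 1.237]] 0.9958333333333333
[[-0.019, 0.981, -0.193, 0.386], [-1.0, -0.022, -0.01, -0.001], [-0.014, 0.193, 0.981, 0.991]] 0.9958984375
{'time': 0.1, 'joint_positions': array([-1.21360162,  0.33279483, -0.0646857 ,  1.46084659,  0.02161449,
        1.34988487, -0.08849263]), 'joint_vel': array([-3.16313343e-04, -3.08885230e-04, -1.18143342e-03, -2.63661121e-03,
       -4.55886850e-06, -2.38002738e-03, -3.70959384e-04]), 'joint_torque': array([ 8.53528818e-04, -6.24546218e+01,  2.39489781e-02, -3.90719104e+01,
       -6.15200121e-02,  3.64479795e-02,  6.47024876e-05]), 'ee_pos': array([0.23158578, 0.58011158, 0.19364726]), 'eef_rot': array([ 1.88750194e-01,  9.82024939e-01, -6.13714800e-04, -8.02723757e-05]), 'ft_force': array([ 0.39381857, -0.30018261,  0.56592569]), 'torque': array([ 0.00738444,  0.00052889, -0.0317324 ]), 'grip_force': 0.0, 'width': 0.08689329199678823}
```

View pics/s0.png

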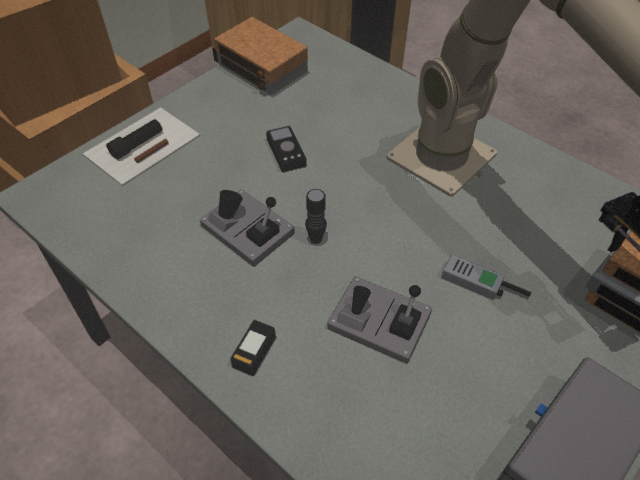

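View pics/t0.png

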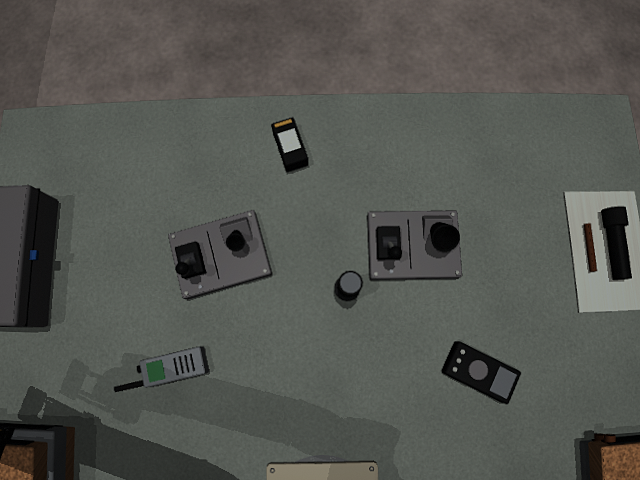

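Scene view: lamp at (316,215), charger A (wide cup) at (247,225), and B at (380,318). Top view: lamp lens at (349,282), charger A at (415,245) with its cup at (445,236) and knob at (392,252). Charger B is at the left. Next I'll measure these from depth.

```bash
cat > m.py <<'E'
from h import *
c=dict(np.load('pics/t0.npz')); W=cloud(c); c2=dict(np.load('pics/s0.npz')); W2=cloud(c2)
print('table z',np.nanmedian(W[330:400,250:350,2]),np.nanmedian(W2[280:300,100:150,2]))
def box(W,r,zlo,zhi):
    S=W[r[0]:r[1],r[2]:r[3]].reshape(-1,3); return S[(S[:,2]>zlo)&(S[:,2]<zhi)]
L=box(W,(260,310,325,370),.158,.172); print('lens',len(L),cv2.minEnclosingCircle(L[:,:2].astype(np.float32)),L[:,2].mean(), L.mean(0))
L=box(W2,(180,250,295,335),.155,.175); print('lens2',len(L),cv2.minEnclosingCircle(L[:,:2].astype(np.float32)),L.mean(0))
for n,r in (('A',(200,290,360,470)),('B',(200,305,160,280))):
    S=box(W,r,.024,.036); R=cv2.minAreaRect(S[:,:2].astype(np.float32)); print(n,len(S),R, S[:,2].mean(), cv2.boxPoints(R).round(4).tolist())
K=box(W,(225,270,375,410),.118,.2); print('knobA',len(K),K.mean(0),K.min(0),K.max(0))
K=box(W2,(190,215,258,282),.11,.2); print('knobA2',len(K),K.mean(0),K.min(0),K.max(0))
C=box(W,(210,265,420,470),.06,.2); print('cup',len(C),C.min(0),C.max(0))
C=box(W2,(180,230,205,250),.06,.2); print('cup2',len(C),C.min(0),C.max(0))
E
python3 m.py
```

```text
table z -0.0004199674303274059 0.0006094743394964297
lens 458 ((0.4724467694759369, -0.05899167060852051), 0.022777186706662178) 0.16454420479220688 [ 0.4724161  -0.05890181  0.1645442 ]
lens2 255 ((0.4728993773460388, -0.058505579829216), 0.025325287133455276) [ 0.47679576 -0.05604592  0.16438681]
A 4289 ((0.5692076086997986, -0.2114827036857605), (0.2021123170852661, 0.15076328814029694), 89.88626861572266) 0.029398159533326893 [[0.4936000108718872, -0.3124000132083893], [0.6444000005722046, -0.3127000033855438], [0.6448000073432922, -0.11060000211000443], [0.49399998784065247, -0.11029999703168869]]
B 4517 ((0.556750476360321, 0.21559244394302368), (0.15092116594314575, 0.2004355490207672), 14.894184112548828) 0.029502992897633012 [[0.45809999108314514, 0.2930000126361847], [0.5095999836921692, 0.09929999709129333], [0.6553999781608582, 0.13809999823570251], [0.6039000153541565, 0.33180001378059387]]
knobA 140 [ 0.53274219 -0.15009909  0.1315896 ] [ 0.52133535 -0.16305482  0.12071073] [ 0.54689627 -0.13941376  0.13878423]
knobA2 95 [ 0.53914861 -0.14743274  0.12877691] [ 0.52381873 -0.16072569  0.11082431] [ 0.55042865 -0.13813499  0.13876679]
cup 494 [ 0.54239887 -0.2910671   0.06029506] [ 0.60870977 -0.23307134  0.10988698]
cup2 464 [ 0.5425642  -0.29154927  0.06024888] [ 0.62200082 -0.22695801  0.11030186]
```

Charger A's base comes out at 202 x 151 mm and 29.4 mm high, with yaw near 0 and its centre at (0.569, -0.2115). The cup rim centre is about (0.568, -0.262, 0.095), and the lamp is at (0.4725, -0.0588). These all match the given sizes. Moving to above the lamp.

Emit:
step_arm --pt "0.6 -0.9 0.19" --pt "0.6 -0.9 0.19" --pt "0.6 -0.9 0.19" --pt "0.6 -0.9 0.19" --pt "0.6 -0.9 0.19" --pt "0.6 -0.9 0.19" --pt "0.6 -0.9 0.19" --pt "0.6 -0.9 0.19" --pt "0.6 -0.9 0.19" --pt "0.6 -0.9 0.19" --pt "0.6 -0.9 0.19" --pt "0.6 -0.9 0.19" --turn '[0.264, 0.264, 0.264, 0.264, 0.264, 0.264, 0.264, 0.264, 0.264, 0.264, 0.264, 0.264]' --grip 0

```text
time: 1.3
ee_pos: [0.412, 0.3094, 0.2513]
eef_rot: [-0.001, 1.0, -0.0, -0.0]
ft_force: [0.1, 1.2, 0.4]
width: 0.0871
grip_force: 0.0
```

Emit:
step_arm --pt "0.2 -0.95 0" --pt "0.2 -0.95 0" --pt "0.2 -0.95 0" --pt "0.2 -0.95 0" --pt "0.2 -0.95 0" --pt "0.2 -0.95 0" --pt "0.2 -0.95 0" --pt "0.2 -0.95 0" --pt "0.2 -0.95 0" --pt "0.2 -0.95 0" --pt "0.2 -0.95 0" --pt "0.2 -0.95 0" --turn '[0, 0, 0, 0, 0, 0, 0, 0, 0, 0, 0, 0]'

```text
time: 2.5
ee_pos: [0.4716, 0.0244, 0.2511]
eef_rot: [-0.0, 1.0, 0.0, -0.0]
ft_force: [0.1, -0.1, 0.3]
width: 0.087
grip_force: 0.0
```

Emit:
step_arm --pt "0 -0.8 0" --pt "0 -0.8 0" --pt "0 -0.8 0" --pt "0 -0.8 0" --pt "0 0 0" --pt "0 0 0" --turn '[0, 0, 0, 0, 0, 0]'

```text
time: 3.1
ee_pos: [0.4715, -0.0543, 0.2512]
eef_rot: [0.0, 1.0, 0.0, -0.0]
ft_force: [-0.2, 0.6, -0.5]
width: 0.0873
grip_force: 0.0
```

Emit:
step_arm --pt "0.04 -0.18 -0.65" --pt "0 0 -0.75" --pt "0 0 -0.75" --pt "0 0 -0.75" --pt "0 0 -0.75" --pt "0 0 -0.75" --pt "0 0 -0.5" --pt "0 0 -0.25" --pt "0 0 0" --pt "0 0 0" --turn '[0, 0, 0, 0, 0, 0, 0, 0, 0, 0]'

```text
time: 4.1
ee_pos: [0.4731, -0.0588, 0.1232]
eef_rot: [-0.0, 1.0, 0.0, 0.0]
ft_force: [-0.5, 0.1, 0.3]
width: 0.0872
grip_force: 0.0
```

Emit:
step_arm --pt "0 0 0" --pt "0 0 0" --pt "0 0 0" --pt "0 0 0" --pt "0 0 0" --pt "0 0 0" --pt "0 0 0" --pt "0 0 0" --pt "0 0 0" --pt "0 0 0" --turn '[0, 0, 0, 0, 0, 0, 0, 0, 0, 0]' --grip 1 --newtons 12

```text
time: 5.1
ee_pos: [0.4727, -0.0591, 0.1226]
eef_rot: [-0.0, 1.0, 0.0, 0.0]
ft_force: [-0.3, -0.9, 0.6]
width: 0.0456
grip_force: 12.0
```

Emit:
step_arm --pt "0 0 0.3" --pt "0 0 0.3" --pt "0.5 0.4 0" --pt "0.5 0.4 0" --pt "0.5 0.4 0" --pt "0.5 0.4 0" --pt "0.5 0.4 0" --pt "0.5 0 0" --pt "0 0 -0.3" --pt "0 0 -0.2" --pt "0 0 -0.1" --pt "0 0 0" --turn '[0, 0, 0, 0, 0, 0, 0, 0, 0, 0, 0, 0]'

```text
time: 6.3
ee_pos: [0.5476, -0.0093, 0.1228]
eef_rot: [0.0, 1.0, 0.0, 0.0]
ft_force: [-0.8, -0.1, 0.7]
width: 0.0456
grip_force: 12.0
```

Emit:
step_arm --pt "-0.25 0 0" --pt "-0.25 0 0" --pt "-0.25 0 -0.012" --pt "-0.25 0 -0.016" --pt "-0.25 0 -0.02" --pt "-0.25 0 -0.032" --pt "-0.24 0 -0.044" --pt "-0.24 0 -0.056" --pt "-0.24 0 -0.064" --pt "-0.24 0 -0.076" --pt "-0.24 0 -0.084" --pt "-0.24 0 -0.096" --turn '[0, 0, 0, 0, 0, 0, 0, 0, 0, 0, 0, 0]'

```text
time: 7.5
ee_pos: [0.4732, -0.0089, 0.11]
eef_rot: [-0.0, 1.0, 0.0, -0.0]
ft_force: [-1.8, -0.7, 4.5]
width: 0.0459
grip_force: 12.0
```

Run:
```python
from h import *
c=shot('scene','s1'); cv2.imwrite('pics/s1c.png',cv2.resize(c['image'][120:300,200:440,::-1],(720,540)))
```

```text
(no output)
```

View pics/s1c.png

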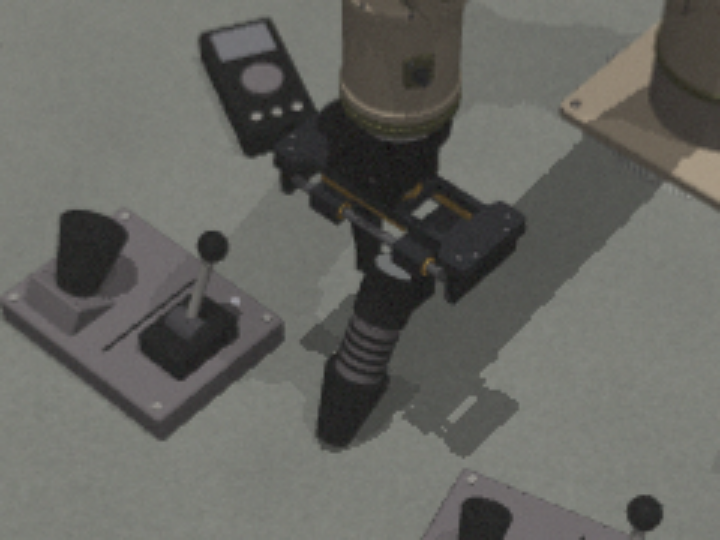

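The lamp is tilted about 30°, with its foot towards +x at crop (340,435). I'll grip harder, lift and carry it over to the cup line.

Emit:
step_arm --pt "0 0 0" --pt "0 0 0" --pt "0 0 0.2" --pt "0 0 0.4" --pt "0 0 0.7" --pt "0 0 0.9" --pt "0 0 0.9" --pt "0 0 0.9" --pt "0 0 0.9" --pt "0 0 0.9" --pt "0 0 0.9" --pt "0 0 0.5" --turn '[0, 0, 0, 0, 0, 0, 0, 0, 0, 0, 0, 0]' --newtons 50

```text
time: 8.75
ee_pos: [0.4743, -0.0091, 0.2919]
eef_rot: [-0.0, 1.0, 0.0, 0.001]
ft_force: [0.5, -0.4, -5.6]
width: 0.0451
grip_force: 50.0
```

Emit:
step_arm --pt "0 -0.4 0" --pt "0 -0.9 0" --pt "0 -1 0" --pt "0 -1 0" --pt "0 -1 0" --pt "0 -1 0" --pt "0 -1 0" --pt "0 -1 0" --pt "-0.1 -1 -0.2" --pt "-0.1 -0.9 -0.3" --pt "-0.1 -0.6 -0.3" --pt "-0.17 -0.32 -0.36" --turn '[0, 0, 0, 0, 0, 0, 0, 0, 0, 0, 0, 0]'

```text
time: 9.95
ee_pos: [0.461, -0.264, 0.2596]
eef_rot: [0.001, 1.0, -0.0, -0.001]
ft_force: [0.6, 0.8, -5.0]
width: 0.0447
grip_force: 50.0
```

Run:
```python
from h import *
c=shot('scene','s2'); cv2.imwrite('pics/s2c.png',cv2.resize(c['image'][80:290,140:420,::-1],(720,540)))
print(read_state()['ee_pos'])
W=cloud(c); m=(abs(W[...,1]+.262)<.035)&(W[...,2]>.11)&(W[...,2]<.245)
S=W[m]; 
for z in np.arange(.11,.245,.01):
    q=S[abs(S[:,2]-z)<.005]
    if len(q): print(round(z,3),len(q),q.min(0).round(4)[:2],q.max(0).round(4)[:2])
```

```text
[ 0.45973327 -0.2644114   0.25825501]
0.11 3 [ 0.5931 -0.2599] [ 0.5934 -0.2459]
0.15 1 [ 0.5272 -0.2486] [ 0.5272 -0.2486]
0.16 33 [ 0.5188 -0.2694] [ 0.5435 -0.2466]
0.17 42 [ 0.5143 -0.2733] [ 0.5463 -0.2432]
0.18 56 [ 0.5098 -0.2761] [ 0.5434 -0.2408]
0.19 58 [ 0.5036 -0.2762] [ 0.54   -0.2391]
0.2 78 [ 0.4777 -0.2753] [ 0.5357 -0.2358]
0.21 82 [ 0.4886 -0.2891] [ 0.5333 -0.2355]
0.22 119 [ 0.4899 -0.284 ] [ 0.5325 -0.2337]
0.23 75 [ 0.4838 -0.278 ] [ 0.5279 -0.2396]
0.24 79 [ 0.4765 -0.2774] [ 0.5155 -0.24  ]
```

View pics/s2c.png

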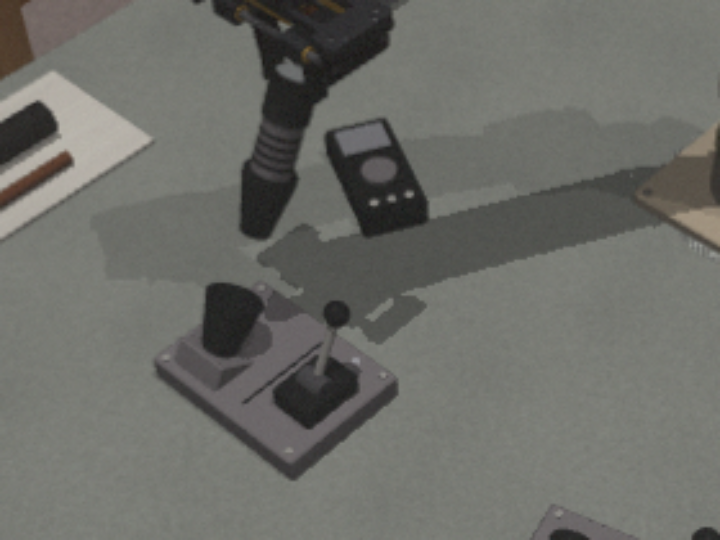

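The lamp hangs about 30° tilted, its foot at crop (260,235), lined up with the cup at (232,290). The foot's bottom measures about (0.531, 0.155), which matches the prediction. Moving down along the cup axis.

Emit:
step_arm --pt "0.1 0.1 0" --pt "0.155 0 -0.27" --pt "0.155 0 -0.27" --pt "0.155 0 -0.27" --pt "0.155 0 -0.27" --pt "0.155 0 -0.27" --pt "0.155 0 -0.27" --pt "0.155 0 -0.27" --pt "0.155 0 -0.27" --pt "0 0 0" --turn '[0, 0, 0, 0, 0, 0, 0, 0, 0, 0]'

```text
time: 11.0
ee_pos: [0.496, -0.2591, 0.206]
eef_rot: [-0.0, 1.0, 0.0, -0.001]
ft_force: [-0.5, -0.1, -4.9]
width: 0.0447
grip_force: 50.0
```

Emit:
step_arm --pt "0.12 0 -0.21" --pt "0.12 0 -0.21" --pt "0.12 0 -0.21" --pt "0.12 0 -0.21" --pt "0.12 0 -0.21" --pt "0 0 0" --turn '[0, 0, 0, 0, 0, 0]'

```text
time: 11.6
ee_pos: [0.511, -0.2591, 0.18]
eef_rot: [-0.0, 1.0, 0.0, -0.001]
ft_force: [-0.6, 0.5, -4.5]
width: 0.0448
grip_force: 50.0
```

Run:
```python
from h import *
c=shot('scene','s3'); cv2.imwrite('pics/s3c.png',cv2.resize(c['image'][100:280,140:380,::-1],(720,540)))
print(read_state()['ee_pos'])
```

```text
[ 0.51086243 -0.25938466  0.18040551]
```

View pics/s3c.png

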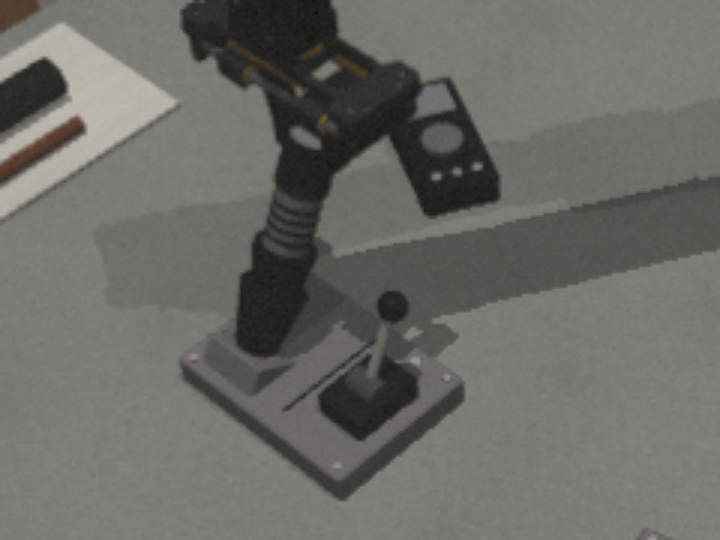

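The foot is inside the cup, with the rim near crop (270,270) and no contact force yet. Correcting y by 2 mm and continuing slowly.

Emit:
step_arm --pt "0.0 -0.09 0" --pt "0.06 0 -0.104" --pt "0.06 0 -0.104" --pt "0.06 0 -0.104" --pt "0.06 0 -0.104" --pt "0.06 0 -0.104" --pt "0.06 0 -0.104" --pt "0 0 0" --turn '[0, 0, 0, 0, 0, 0, 0, 0]' --newtons 40

```text
time: 12.45
ee_pos: [0.519, -0.262, 0.1651]
eef_rot: [0.0, 1.0, 0.0, -0.001]
ft_force: [-5.3, 0.8, -1.1]
width: 0.0451
grip_force: 40.0
```

Emit:
step_arm --pt "0 0 0" --pt "0.04 0 -0.07" --pt "0.04 0 -0.07" --pt "0 0 0" --turn '[0, 0, 0, 0]' --newtons 15

```text
time: 12.85
ee_pos: [0.5213, -0.2634, 0.1636]
eef_rot: [0.001, 1.0, -0.0, 0.0]
ft_force: [-13.3, 0.2, 15.2]
width: 0.0458
grip_force: 15.0
```

Emit:
step_arm --pt "0 0 0" --pt "0 0 0" --pt "-0.06 0 -0.03" --pt "-0.06 0 -0.03" --pt "0 0 0" --pt "0 0 0" --turn '[0, 0, 0, 0, 0, 0]' --newtons 4

```text
time: 13.45
ee_pos: [0.5192, -0.2615, 0.16]
eef_rot: [-0.0, 1.0, 0.0, 0.0]
ft_force: [-0.4, -1.1, -2.9]
width: 0.0459
grip_force: 4.0
```

```bash
cat > ax.py <<'E'
from h import *
import sys
c=shot('scene',sys.argv[1]); W=cloud(c); print(read_state()['ee_pos'],read_state()['ft_force'])
cv2.imwrite('pics/%sc.png'%sys.argv[1],cv2.resize(c['image'][120:260,160:340,::-1],(720,560)))
S=W[(abs(W[...,1]+.262)<.032)&(W[...,2]>.05)&(W[...,2]<.21)&(W[...,0]>.46)&(W[...,0]<.64)]
a=np.array([-.5,0,.866]); b=np.array([.866,0,.5]); F=np.array([.596,-.2615,.0474])
s=(S-F)@a; p=(S-F)@b; y=S[:,1]+.2615
for t in np.arange(.04,.18,.006):
    k=abs(s-t)<.003
    if k.sum()>4: print(round(t,3),k.sum(),'p %.4f..%.4f y %.4f..%.4f'%(p[k].min(),p[k].max(),y[k].min(),y[k].max()))
E
python3 ax.py s4
```

```text
[ 0.51916752 -0.26154862  0.16002257] [ 0.84570359 -0.78104973 -2.61564192]
0.04 39 p -0.0070..0.0281 y -0.0137..0.0297
0.046 41 p -0.0118..0.0287 y -0.0191..0.0294
0.052 78 p -0.0257..0.0317 y -0.0294..0.0302
0.058 42 p -0.0246..0.0294 y -0.0236..0.0285
0.064 38 p -0.0108..0.0289 y -0.0067..0.0260
0.07 42 p -0.0106..0.0290 y -0.0169..0.0286
0.076 75 p -0.0258..0.0294 y -0.0229..0.0278
0.082 44 p -0.0191..0.0290 y -0.0195..0.0308
0.088 36 p -0.0108..0.0235 y -0.0167..0.0232
0.094 33 p -0.0046..0.0245 y -0.0103..0.0229
0.1 39 p -0.0069..0.0233 y -0.0132..0.0228
0.106 33 p -0.0085..0.0231 y -0.0055..0.0238
0.112 37 p -0.0061..0.0266 y -0.0125..0.0237
0.118 37 p -0.0076..0.0254 y -0.0108..0.0237
0.124 42 p -0.0042..0.0277 y -0.0163..0.0224
0.13 24 p -0.0015..0.0264 y -0.0034..0.0263
0.136 42 p -0.0092..0.0299 y -0.0119..0.0252
0.142 42 p -0.0070..0.0321 y -0.0090..0.0239
0.148 41 p -0.0080..0.0312 y -0.0155..0.0267
0.154 36 p 0.0097..0.0300 y -0.0295..0.0314
0.16 42 p 0.0112..0.0310 y -0.0290..0.0309
0.166 47 p 0.0046..0.0304 y -0.0293..0.0309
0.172 29 p 0.0142..0.0313 y -0.0273..0.0312
0.178 13 p 0.0133..0.0206 y -0.0189..0.0169
```

View pics/s4c.png

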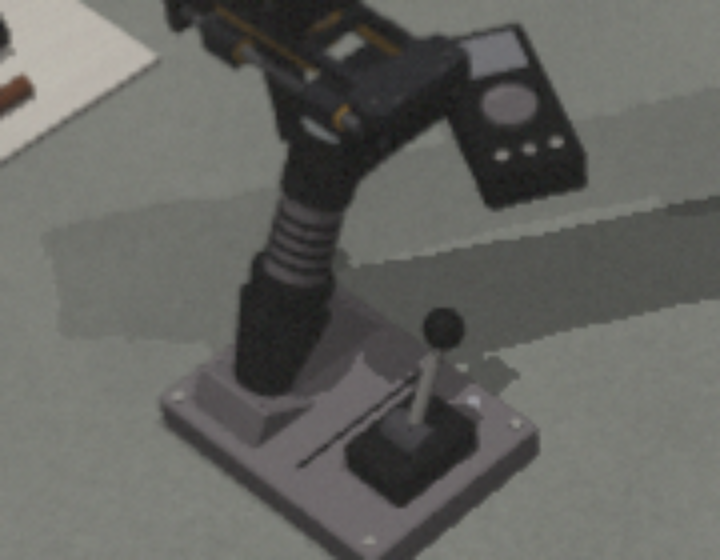

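The lamp is about 10 mm short of home and roughly 4° too upright: the collar's top edge is at s≈85 mm instead of 73, and the head is off axis by +7 mm. I'll shift the head forward, then follow the axis down with a light grip.

Emit:
step_arm --pt "-0.08 0 -0.04" --pt "-0.08 0 -0.04" --pt "-0.08 0 -0.04" --pt "-0.06 0 -0.03" --pt "0 0 0" --turn '[0, 0, 0, 0, 0]' --newtons 6

```text
time: 14.0
ee_pos: [0.5113, -0.2617, 0.1565]
eef_rot: [-0.0, 1.0, 0.0, 0.0]
ft_force: [1.0, -0.4, -1.9]
width: 0.0457
grip_force: 6.0
```

Emit:
step_arm --pt "0.03 0 -0.05" --pt "0.03 0 -0.05" --pt "0.03 0 -0.05" --pt "0.03 0 -0.05" --pt "0.03 0 -0.05" --pt "0 0 0" --turn '[0, 0, 0, 0, 0, 0]'

```text
time: 14.6
ee_pos: [0.5151, -0.2623, 0.1508]
eef_rot: [0.0, 1.0, -0.0, 0.0]
ft_force: [-1.2, -0.2, 4.3]
width: 0.0459
grip_force: 6.0
```

```bash
python3 ax.py s5
```

```text
[ 0.5151638  -0.26228981  0.15077919] [-2.16783382 -0.2845234   4.48059449]
0.04 37 p -0.0125..0.0263 y -0.0134..0.0297
0.046 36 p -0.0064..0.0278 y -0.0172..0.0301
0.052 68 p -0.0261..0.0298 y -0.0209..0.0301
0.058 55 p -0.0137..0.0297 y -0.0258..0.0313
0.064 40 p -0.0117..0.0268 y -0.0088..0.0285
0.07 71 p -0.0242..0.0278 y -0.0266..0.0299
0.076 47 p -0.0129..0.0239 y -0.0193..0.0275
0.082 37 p -0.0119..0.0221 y -0.0127..0.0221
0.088 39 p -0.0085..0.0235 y -0.0142..0.0226
0.094 35 p -0.0115..0.0211 y -0.0138..0.0213
0.1 33 p -0.0057..0.0223 y -0.0107..0.0221
0.106 45 p -0.0171..0.0225 y -0.0186..0.0248
0.112 33 p -0.0151..0.0224 y -0.0157..0.0232
0.118 39 p -0.0122..0.0237 y -0.0144..0.0223
0.124 30 p -0.0084..0.0204 y -0.0089..0.0215
0.13 42 p -0.0103..0.0229 y -0.0178..0.0245
0.136 42 p -0.0133..0.0233 y -0.0121..0.0268
0.142 38 p -0.0160..0.0227 y -0.0129..0.0252
0.148 41 p 0.0017..0.0230 y -0.0321..0.0298
0.154 46 p 0.0006..0.0226 y -0.0308..0.0307
0.16 49 p -0.0086..0.0225 y -0.0296..0.0314
0.166 45 p 0.0047..0.0236 y -0.0317..0.0310
0.172 53 p 0.0032..0.0235 y -0.0302..0.0313
0.178 5 p 0.0091..0.0170 y -0.0301..-0.0211
```

Aligned now, with at most 1–3 mm left to go. A small extra push, then I release.

Emit:
step_arm --pt "0.03 0 -0.05" --pt "0.03 0 -0.05" --pt "0.02 0 -0.035" --pt "0 0 0" --pt "0 0 0" --turn '[0, 0, 0, 0, 0]' --newtons 10

```text
time: 15.15
ee_pos: [0.5172, -0.2625, 0.1483]
eef_rot: [0.0, 1.0, -0.0, 0.0]
ft_force: [-4.6, 1.2, 12.7]
width: 0.0457
grip_force: 10.0
```

Emit:
step_arm --pt "0 0 0" --pt "0 0 0" --pt "0 0 0" --pt "0 0 0" --pt "0 0 0" --pt "0 0 0" --pt "0 0 0" --pt "0 0 0" --turn '[0, 0, 0, 0, 0, 0, 0, 0]' --grip 0

```text
time: 15.95
ee_pos: [0.5172, -0.2617, 0.1469]
eef_rot: [-0.0, 1.0, 0.0, -0.0]
ft_force: [-0.5, 0.1, 0.4]
width: 0.0863
grip_force: 0.0
```

```bash
python3 ax.py s6
```

```text
[ 0.51720991 -0.26176323  0.14690736] [-0.18379386 -0.2209546   0.34761525]
0.04 39 p -0.0037..0.0261 y -0.0131..0.0309
0.046 42 p -0.0111..0.0286 y -0.0125..0.0294
0.052 76 p -0.0310..0.0301 y -0.0313..0.0305
0.058 45 p -0.0099..0.0311 y -0.0209..0.0281
0.064 36 p -0.0131..0.0267 y -0.0104..0.0275
0.07 67 p -0.0190..0.0294 y -0.0226..0.0290
0.076 56 p -0.0212..0.0251 y -0.0242..0.0283
0.082 39 p -0.0131..0.0214 y -0.0104..0.0253
0.088 31 p -0.0074..0.0218 y -0.0140..0.0213
0.094 40 p -0.0102..0.0213 y -0.0168..0.0230
0.1 33 p -0.0131..0.0209 y -0.0100..0.0237
0.106 39 p -0.0106..0.0239 y -0.0170..0.0228
0.112 36 p -0.0079..0.0236 y -0.0067..0.0234
0.118 44 p -0.0163..0.0227 y -0.0107..0.0243
0.124 31 p -0.0097..0.0231 y -0.0118..0.0214
0.13 37 p -0.0093..0.0240 y -0.0131..0.0251
0.136 40 p -0.0105..0.0238 y -0.0173..0.0252
0.142 45 p -0.0146..0.0257 y -0.0108..0.0265
0.148 41 p -0.0169..0.0232 y -0.0147..0.0272
0.154 45 p -0.0119..0.0260 y -0.0109..0.0252
0.16 39 p -0.0052..0.0214 y -0.0140..0.0251
0.166 31 p 0.0011..0.0227 y -0.0162..0.0226
0.172 40 p -0.0049..0.0236 y -0.0211..0.0222
```

View pics/s6c.png

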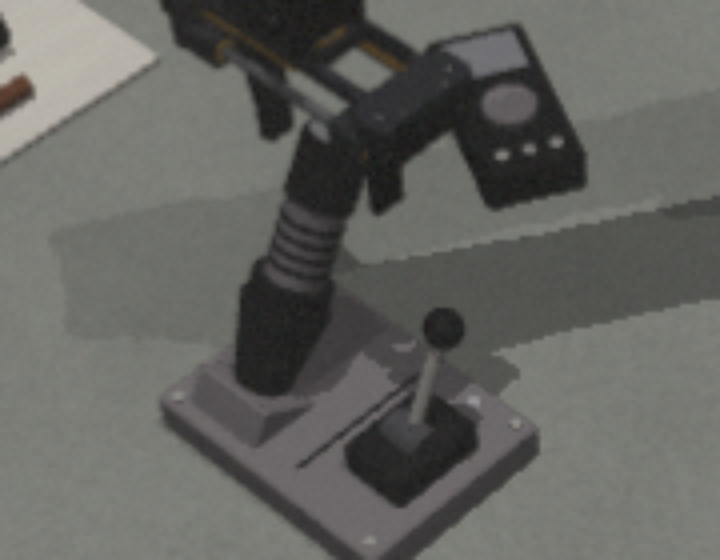

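The lamp stands free and in line with the cup. Retreating upward and checking its depth from the lens.

Emit:
step_arm --pt "0 0 0.4" --pt "0 0 0.8" --pt "0 0 0.9" --pt "0 0 0.9" --pt "0 0 0.9" --pt "-0.4 0.6 0.4" --pt "-0.8 1 0" --pt "-0.8 1 0" --pt "-0.6 0.8 0" --pt "0 0.6 0" --pt "0 0 0" --pt "0 0 0" --turn '[0, 0, 0, 0, 0, 0, 0, 0, 0, 0, 0, 0]'

```text
time: 17.2
ee_pos: [0.4524, -0.1623, 0.255]
eef_rot: [-0.0, 1.0, -0.0, 0.0]
ft_force: [-0.8, -0.6, -0.4]
width: 0.0868
grip_force: 0.0
```

```bash
python3 ax.py s7
python3 - <<'E'
from h import *
c=shot('top','t7'); 
a=np.array([-.5,0,.866]); b=np.array([.866,0,.5]); F=np.array([.596,-.2615,.0474])
for n in ('t7','s7'):
    W=cloud(dict(np.load(f'pics/{n}.npz'))); S=W[(abs(W[...,1]+.262)<.03)&(W[...,2]>.165)&(W[...,2]<.23)&(W[...,0]>.46)&(W[...,0]<.56)]
    s=(S-F)@a; print(n,len(S),'s pct',np.percentile(s,[50,80,90,95,100]).round(4))
    T=S[s>np.percentile(s,95)-.006]; print('lens mean',T.mean(0),((T-F)@b).mean(), 'normal',np.linalg.svd(T-T.mean(0))[2][2])
I=c['image'][180:330,340:500,::-1]; cv2.imwrite('pics/t7c.png',cv2.resize(I,(640,600)))
E
```

```text
[ 0.4523525  -0.1627808   0.25478092] [ 0.32775565 -0.63108505  0.91071104]
0.04 39 p -0.0159..0.0274 y -0.0127..0.0282
0.046 42 p -0.0097..0.0289 y -0.0173..0.0299
0.052 62 p -0.0260..0.0293 y -0.0257..0.0308
0.058 55 p -0.0238..0.0305 y -0.0272..0.0314
0.064 36 p -0.0150..0.0253 y -0.0128..0.0294
0.07 76 p -0.0261..0.0311 y -0.0267..0.0293
0.076 54 p -0.0180..0.0274 y -0.0207..0.0274
0.082 30 p -0.0074..0.0209 y -0.0165..0.0217
0.088 37 p -0.0101..0.0217 y -0.0095..0.0226
0.094 36 p -0.0113..0.0219 y -0.0149..0.0232
0.1 41 p -0.0146..0.0206 y -0.0083..0.0241
0.106 40 p -0.0181..0.0197 y -0.0118..0.0232
0.112 32 p -0.0132..0.0206 y -0.0160..0.0225
0.118 40 p -0.0133..0.0252 y -0.0131..0.0244
0.124 31 p -0.0060..0.0217 y -0.0075..0.0231
0.13 45 p -0.0085..0.0246 y -0.0153..0.0265
0.136 38 p -0.0163..0.0231 y -0.0129..0.0245
0.142 41 p -0.0092..0.0257 y -0.0146..0.0251
0.148 44 p -0.0084..0.0247 y -0.0148..0.0262
0.154 38 p -0.0106..0.0217 y -0.0094..0.0269
0.16 51 p -0.0165..0.0242 y -0.0143..0.0261
0.166 39 p -0.0129..0.0265 y -0.0130..0.0264
0.172 113 p -0.0255..0.0234 y -0.0203..0.0243Traceback (most recent call last):
  File "<stdin>", line 6, in <module>
    return _quantile_unchecked(
        a, q, axis, out, overwrite_input, method, keepdims, weights)
    return _ureduce(a,
                    func=_quantile_ureduce_func,
    ...<5 lines>...
                    overwrite_input=overwrite_input,
                    method=method)
    r = func(a, **kwargs)
    result = _quantile(arr,
                       quantiles=q,
    ...<2 lines>...
                       out=out,
                       weights=wgt)
    slices_having_nans = np.isnan(arr[-1, ...])
                                  ~~~^^^^^^^^^
IndexError: index -1 is out of bounds for axis 0 with size 0
```

View pics/s7c.png

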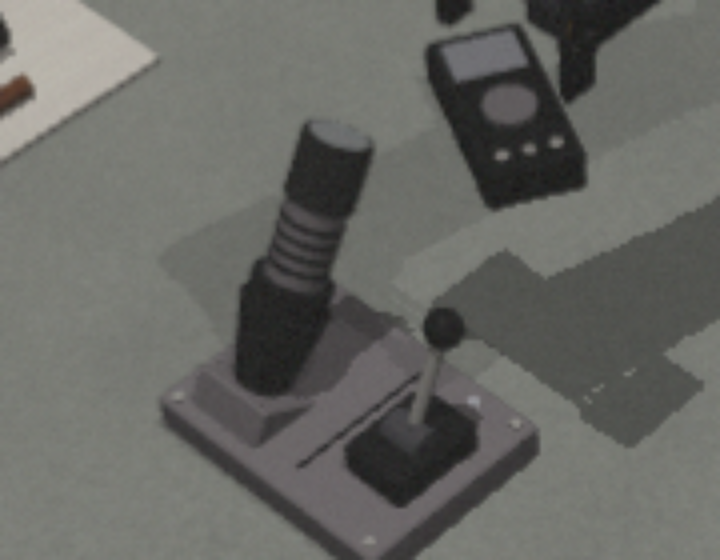

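The lamp is fully in and in line. Now I'll get exact seating figures and the joint angles for the lever turn.

Run:
```python
from h import *
a=np.array([-.5,0,.866]); b=np.array([.866,0,.5]); F=np.array([.596,-.2615,.0474])
W=cloud(dict(np.load('pics/s7.npz'))); I=np.load('pics/s7.npz')['image']
S=W[(abs(W[...,1]+.262)<.03)&(W[...,2]>.165)&(W[...,2]<.23)&(W[...,0]>.46)&(W[...,0]<.56)]
s=(S-F)@a; T=S[s>.1685]; n=np.linalg.svd(T-T.mean(0))[2][2]; print(len(T),'s',((T-F)@a).mean(),'p',((T-F)@b).mean(),'lens',T.mean(0),'n',n)
K=W[(abs(W[...,0]-.535)<.03)&(abs(W[...,1]+.15)<.03)&(W[...,2]>.11)]; print('knob',K.min(0),K.max(0))
print(read_state()['joint_positions'].round(3))
```

```text
116 s 0.17150501477672134 p 0.0014262968569157108 lens [ 0.51147895 -0.25759317  0.19664306] n [ 4.97555884e-01  3.87220068e-04 -8.67431837e-01]
knob [ 0.50526137 -0.16212708  0.11005027] [ 0.54924051 -0.12244306  0.64477561]
[-0.425 -0.058  0.657  1.761  0.036  1.426  1.796]
```

The lens plane is at s=0.1715 (0.172 expected), with the axis at 29.8°, so the lamp is seated. Next, turn 90°, close, and come down in front of the knob.

Emit:
step_arm --pt "0 0 0" --pt "0 0 0" --pt "0 0 0" --pt "0 0 0" --pt "0 0 0" --pt "0 0 0" --pt "0.2 0.1 0" --pt "0.2 0.1 0" --pt "0.2 0.1 0" --pt "0.1 0.1 0" --pt "0 0 0" --pt "0 0 0" --turn '[-1, -1, -1, -1, -1, -1, -1, -1, -1, -1, -1, -1]' --grip 1 --newtons 20

```text
time: 18.5
ee_pos: [0.4698, -0.1529, 0.2542]
eef_rot: [0.662, 0.75, -0.001, 0.0]
ft_force: [-0.8, -0.5, -0.8]
width: 0.0031
grip_force: 0.0
```

Emit:
step_arm --pt "0 0 0" --pt "0 0 0" --pt "0 0 -0.4" --pt "0 0 -0.8" --pt "0 0 -0.9" --pt "0 0 -0.9" --pt "0 0 -0.9" --pt "0 0 -0.9" --pt "0 0 -0.6" --pt "0 0 -0.3" --pt "0 0 0" --turn '[-1, -0.1, 0, 0, 0, 0, 0, 0, 0, 0, 0]'

```text
time: 19.6
ee_pos: [0.4689, -0.1519, 0.1108]
eef_rot: [0.707, 0.707, -0.001, -0.001]
ft_force: [-1.2, 0.4, 0.6]
width: 0.0007
grip_force: 0.0
```

Emit:
step_arm --pt "0.4 0 0" --pt "0.4 0 0" --pt "0.4 0 0" --pt "0.4 0 0" --pt "0.4 0 0" --pt "0.4 0 0" --pt "0.4 0 0" --pt "0.4 0 0" --pt "0.4 0 0" --pt "0.4 0 0" --pt "0.3 0 0" --pt "0 0 0" --turn '[0, 0, 0, 0, 0, 0, 0, 0, 0, 0, 0, 0]'

```text
time: 20.8
ee_pos: [0.578, -0.1516, 0.1117]
eef_rot: [0.707, 0.707, -0.0, 0.0]
ft_force: [-0.3, -0.2, -0.4]
width: 0.0003
grip_force: 0.0
```

Emit:
step_arm --pt "0.1 0 0" --pt "0.1 0 0" --pt "0 0 0" --turn '[0, 0, 0]'

```text
time: 21.1
ee_pos: [0.5823, -0.1517, 0.112]
eef_rot: [0.707, 0.707, 0.0, 0.0]
ft_force: [0.2, -0.5, 1.2]
width: 0.0002
grip_force: 0.0
```

```bash
python3 ax.py s8 | head -1
```

```text
[ 0.58217996 -0.15176394  0.11197047] [-0.52971838 -0.34383574 -0.24380034]
```

View pics/s8c.png

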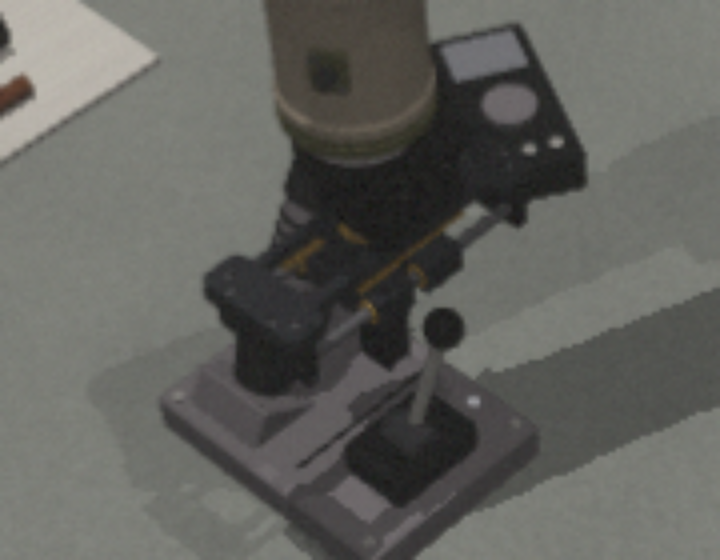

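The lever still seems to be in front, with its knob at crop (442,325), and the finger at (385,340) appears beyond it. Checking with numbers.

Run:
```python
from h import *
for n in ('s7','s8'):
    W=cloud(dict(np.load(f'pics/{n}.npz')))
    P=W[120+75:120+90,160+105:160+117].reshape(-1,3); P=P[P[:,2]>.1]; print(n,'knob',len(P),P.mean(0),P.min(0),P.max(0))
    P=W[120+77:120+90,160+92:160+103].reshape(-1,3); P=P[P[:,2]>.1]; print(n,'finger',len(P),P.mean(0) if len(P) else '',P.min(0) if len(P) else '',P.max(0) if len(P) else '')
W=cloud(shot('top','t8'))
for z0,z1 in ((.07,.15),):
    S=W[(W[...,2]>z0)&(W[...,2]<z1)&(abs(W[...,1]+.15)<.05)&(W[...,0]>.45)&(W[...,0]<.68)]; print(len(S),S.min(0) if len(S) else '',S.max(0) if len(S) else '')
```

```text
s7 knob 99 [ 0.53955786 -0.14736939  0.12818964] [ 0.52365021 -0.16212708  0.10297108] [ 0.54924051 -0.13678174  0.13961984]
s7 finger 0   
s8 knob 99 [ 0.53977401 -0.14712272  0.12854675] [ 0.5245468 -0.1609736  0.106693 ] [ 0.54959943 -0.13579967  0.14027981]
s8 finger 131 [ 0.59253819 -0.13462352  0.17819157] [ 0.56950987 -0.15792815  0.14106666] [ 0.61939747 -0.111039    0.23208351]
0
```

Run:
```python
from h import *
W=cloud(dict(np.load('pics/s8.npz')))
S=W[195:212,245:266].reshape(-1,3); S=S[S[:,2]>.06]
for z in np.arange(.07,.19,.01):
    q=S[abs(S[:,2]-z)<.005]
    if len(q): print(round(z,3),len(q),q.min(0).round(4),q.max(0).round(4))
I=np.load('pics/t8.npz')['image']; cv2.imwrite('pics/t8c.png',cv2.resize(I[180:330,320:500,::-1],(720,600)))
c=shot('wrist','w8')
```

```text
0.14 14 [ 0.5743 -0.158   0.1387] [ 0.5923 -0.1393  0.1446]
0.15 36 [ 0.5736 -0.164   0.1453] [ 0.5929 -0.1385  0.1541]
0.16 27 [ 0.5751 -0.1607  0.1553] [ 0.5938 -0.1372  0.1645]
0.17 27 [ 0.5731 -0.1564  0.1652] [ 0.5953 -0.1379  0.1747]
0.18 12 [ 0.5695 -0.1489  0.1751] [ 0.5977 -0.1361  0.183 ]
```

View pics/w8.png

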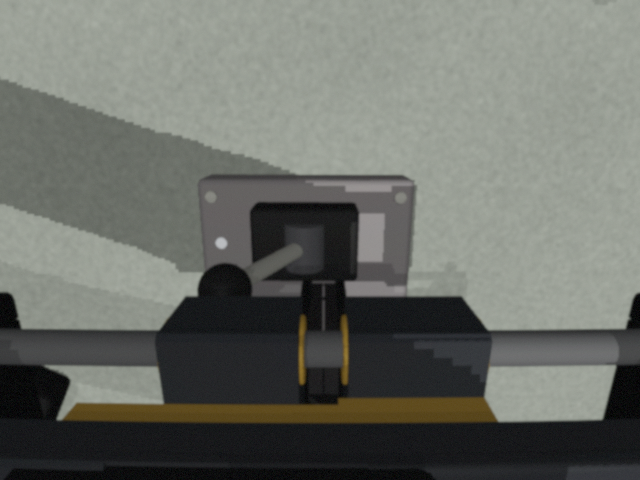

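Run:
```python
from h import *
c=dict(np.load('pics/s8.npz'))
def pr(P):
    q=c['view']@np.append(P,1); return cv2.projectPoints(np.array([[q[0],-q[1],-q[2]]]),np.zeros(3),np.zeros(3),c['mtx'],c['dist'])[0].ravel()
for z in (.112,.14,.16): 
    u=pr([.582,-.152,z]); print(z,u,(u-[160,120])*4)
u=pr([.535,-.1515,.122]);print('knob',(u-[160,120])*4)
I=c['image'][190:235,240:290,::-1]; cv2.imwrite('pics/s8d.png',cv2.resize(I,(700,600),interpolation=cv2.INTER_CUBIC)*2)
```

```text
0.112 [256.91011879 215.61652228] [387.64047517 382.46608913]
0.14 [256.00562612 207.84690847] [384.02250446 351.38763387]
0.16 [255.34174429 202.15181932] [381.36697717 328.60727729]
knob [442.12007561 329.19925068]
```

View pics/s8d.png

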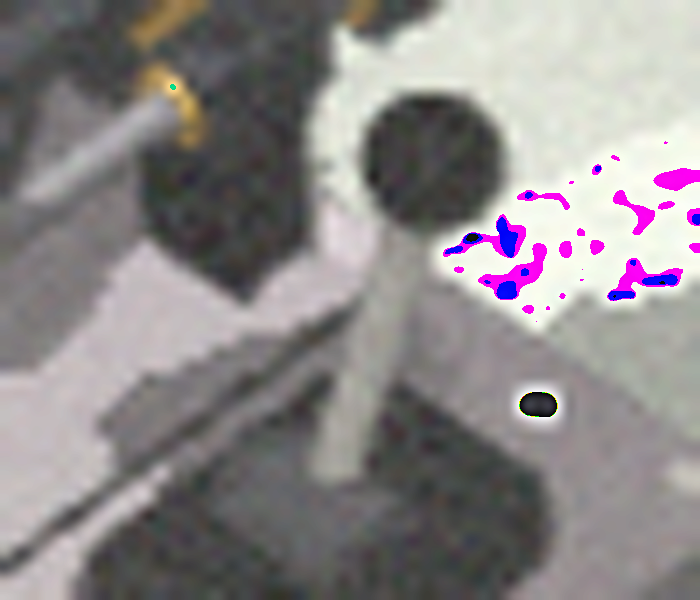

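The finger's visible end is at z≈0.138, so it passed just over the knob without touching. I'll go back higher up, lower by a further ~25 mm, and push again.

Emit:
step_arm --pt "0 0 0.6" --pt "0 0 0.6" --pt "-0.9 0 0" --pt "-0.9 0 0" --pt "-0.9 0 0" --pt "-0.9 0 0" --pt "-0.7 0 0" --pt "-0.3 0 -0.4" --pt "0 0 -0.6" --pt "0 0 -0.6" --pt "0 0 -0.6" --pt "0 0 0" --turn '[0, 0, 0, 0, 0, 0, 0, 0, 0, 0, 0, 0]'

```text
time: 22.45
ee_pos: [0.4665, -0.1516, 0.0856]
eef_rot: [0.707, 0.707, -0.001, -0.001]
ft_force: [-0.8, -0.1, -0.6]
width: 0.0006
grip_force: 0.0
```

Emit:
step_arm --pt "0.3 0 0" --pt "0.3 0 0" --pt "0.3 0 0" --pt "0.3 0 0" --pt "0.3 0 0" --pt "0.3 0 0" --pt "0.3 0 0" --pt "0 0 0" --turn '[0, 0, 0, 0, 0, 0, 0, 0]'

```text
time: 23.25
ee_pos: [0.5206, -0.1518, 0.0868]
eef_rot: [0.707, 0.707, -0.0, 0.0]
ft_force: [-0.2, -0.2, -0.3]
width: 0.0007
grip_force: 0.0
```

Run:
```python
from h import *
c=shot('scene','s9'); W=cloud(c); print(read_state()['ee_pos'],read_state()['ft_force'])
S=W[(W[...,2]>.1)&(W[...,2]<.145)&(abs(W[...,1]+.148)<.025)&(W[...,0]>.45)&(W[...,0]<.66)]
h=np.histogram(S[:,0],np.arange(.45,.66,.01)); print(h[0].tolist())
```

```text
[ 0.52002618 -0.15183585  0.08676172] [ 0.55309512  0.17080111 -0.49829124]
[0, 0, 0, 0, 0, 1, 28, 30, 34, 49, 52, 0, 0, 0, 0, 0, 0, 0, 0, 0]
```

The finger now touches the knob and is moving it. Continuing.

Emit:
step_arm --pt "0.3 0 0" --pt "0.3 0 0" --pt "0.3 0 0" --pt "0.3 0 0" --pt "0.3 0 0" --pt "0.3 0 0" --pt "0.3 0 0" --pt "0.3 0 0" --pt "0.1 0 0" --pt "0 0 0" --turn '[0, 0, 0, 0, 0, 0, 0, 0, 0, 0]'

```text
time: 24.3
ee_pos: [0.5826, -0.1518, 0.0868]
eef_rot: [0.707, 0.707, 0.0, 0.0]
ft_force: [0.1, 0.0, -0.0]
width: 0.0003
grip_force: 0.0
```

Emit:
step_arm --pt "0.08 0 0" --pt "0.08 0 0" --pt "0 0 0" --pt "0 0 0" --turn '[0, 0, 0, 0]'

```text
time: 24.7
ee_pos: [0.5862, -0.1517, 0.087]
eef_rot: [0.707, 0.707, 0.0, 0.0]
ft_force: [-0.8, -0.1, 0.1]
width: 0.0003
grip_force: 0.3
```

Emit:
step_arm --pt "0.08 0 0" --pt "0.08 0 0" --pt "0 0 0" --turn '[0, 0, 0]'

```text
time: 25.0
ee_pos: [0.5868, -0.1519, 0.0866]
eef_rot: [0.708, 0.706, -0.002, -0.003]
ft_force: [-17.3, 3.2, 11.4]
width: 0.0006
grip_force: 8.8
```

The end stop is reached: the force is 17 N and the finger has stalled at x=0.587. Backing off, then up and away.

Emit:
step_arm --pt "-0.3 0 0" --pt "-0.6 0 0" --pt "-0.7 0 0" --pt "-0.8 0 0" --pt "-0.8 0 0" --pt "-0.8 0 0.3" --pt "-0.4 0 0.8" --pt "0 0.4 0.9" --pt "0 0.8 0.9" --pt "0 0.8 0.9" --pt "0 0.6 0.5" --pt "0 0 0" --turn '[0, 0, 0, 0, 0, 0, 0, 0, 0, 0, 0, 0]'

```text
time: 26.2
ee_pos: [0.4816, -0.0847, 0.1962]
eef_rot: [0.706, 0.708, 0.002, 0.001]
ft_force: [-0.2, -0.1, -0.2]
width: 0.0004
grip_force: 0.0
```

Run:
```python
from h import *
c=shot('scene','s10'); W=cloud(c); print(read_state()['ee_pos'],read_state()['time'])
S=W[(W[...,2]>.1)&(W[...,2]<.145)&(abs(W[...,1]+.148)<.025)&(W[...,0]>.48)&(W[...,0]<.66)]
print('knob',S.min(0),S.max(0))
a=np.array([-.5,0,.866]); b=np.array([.866,0,.5]); F=np.array([.596,-.2615,.0474])
S=W[(abs(W[...,1]+.262)<.03)&(W[...,2]>.165)&(W[...,2]<.23)&(W[...,0]>.46)&(W[...,0]<.56)]
s=(S-F)@a; T=S[s>.1685]; n=np.linalg.svd(T-T.mean(0))[2][2]; print(len(T),'s',((T-F)@a).mean(),'p',((T-F)@b).mean(),'n',n)
```

```text
[ 0.4809092  -0.08616724  0.19501182] 26.25
knob [ 0.59488872 -0.16241325  0.1018753 ] [ 0.62249189 -0.13804818  0.13960359]
112 s 0.17172144699242645 p 0.001735006820579261 n [ 0.48508421 -0.00628656 -0.87444485]
```

The knob now spans x 0.595–0.622, which is its end stop, and the lamp is still seated. Handing in.

```bash
python3 -c "
from bench import *
print(close_job())"
```

```text
the job is handed in; nothing more can be done
None
```

The lamp is fully seated in charger A's cup and released, charger A's lever is pushed over to its back stop, nothing else was touched, and the job is handed in at about 26 s.

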